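# Set the packing gauge to the soap bar and clamp it

### The arm

A 6-joint arm with a two-finger parallel gripper is mounted at the origin on a cart in front of the work surface, level with it; the furniture and walls round the work are solid. World frame = base frame: x ahead of the robot, y to its left, z up, the work surface at z = 0. Lengths are in m, angles in rad, forces in N, time in s.
With the tool pointing down it reaches from about 0.3 to 0.75 m from the base axis. Payload 8.5 kg.
Tool frame: the origin (TCP) lies midway between the tips of the shut fingers; the grasp point (between the pads) lies bot.tcp_to_grasp behind it (bot.tcp_to_grasp is the distance from the TCP to the grasp point, in m); z points along the fingers, y is the line along which they close (so a half turn about z gives the same grasp; the last joint's range is limited). The gripper opens to 85 mm and grips with 20 to 120 N. Pads are 22 mm wide; open, the fingers measure 114 mm over their backs; the gripper's body (76 mm by 85 mm) begins 54 mm behind the grasp point. The pads swing forward as they close: fully open they stand 13 mm farther back than shut.
Start: joints at [-1.49, 0.381, 1.297, -0, 1.464, -0.215], TCP at [0.16, -0.526, 0.231] pointing down, gripper open.
Joint ranges: [-3.11, 3.11], [-0.89, 2.33], [0.22, 2.48], [-1.42, 4.56], [0.17, 2.85], [-2.88, 2.88]. Speed limits (rad/s): [2.39, 2.39, 3.14, 3.14, 3.14, 3.14].

### API

Orientations are given as a unit quaternion [w, x, y, z].
In Python, from station import get_obs, read_camera, camera_params, bot, outline_of gives the robot as it stands.
- The arm moves only by the tool carry_out, never from a script. Its argument "series" is a list of rows, each an object of numbers: "grip": the finger opening in cm, from 0 to 8.54; "tx", "ty", "tz": the shift along the tool's x, y, z in cm; "rx", "ry", "rz": the turn, a rotation vector about the tool's x, y, z in rad. A call has 1 to 20 rows; each row shifts and turns the commanded pose from where the row before left it, along the tool's axes as they then stand; what a row does not reach is not made up. A row lasts 1/8 s, in which the tool goes at most 62.5 mm and 10.7 degrees, less where a joint would pass 70% of its speed; a pose out of reach is approached as far as the arm can. A call with a gripper value outside its range is refused whole. The fingers move at their own pace and stop on an object; the grip force is fixed at half the most. Time passes only in rows, so rows that do not move let the fingers close. It gives the time, the measured TCP pose, the force, the opening and the grip force at its end, in the units of the state.
- get_obs(): the state, without advancing time (a new reading comes with each control period).
- read_camera(name): name is "scene" or "side" or "wrist"; returns the picture (400x640x3 uint8, red, green, blue); there is no depth.
- camera_params(name): a dict with "fx", "fy", "cx", "cy" (pixels), "k1" (the pictures are not rectified: a ray, as slopes to the right and down, at radius r is drawn at 1 + k1 r^2 times it, then the intrinsics apply), "R" (3x3) and "t" (3): a world point X has camera coordinates R X + t. Camera axes: x right, y down, z forward; pixel columns grow to the right and rows downward; lengths in m; the calibration is good to about 2 mm. A picture is of the moment at which its call begins: read the wrist's pose just before it. camera_params takes no time and is no camera call; for the wrist camera it gives the pose at the moment of the call.
- bot.finish_job(): hands the job in; it is judged then, once.
Trained networks look in the newest picture that a camera, given by its name, has taken for a name from the list of things; names that differ only in an ending like _2 or _b are one class to them, and where a whole thing is asked for, a point or a joint stands for the part that bears it (a point fixed in the world has none). Each returns a list of dicts, best first, with "confidence" (0 to 1); they miss things now and then, are a little off and sometimes report something else, mostly with a low value. They report only what shows in the picture. A call takes as long as a camera call. They do not tell look-alikes from the thing itself.
- outline_of(camera, thing): "region" (400x640 bool, what is visible of it) and "box" ([left, top, right, bottom] in pixels, round what is visible of it).
The state is a dict: "t": time; "qpos": joint angles; "joint_vel": joint speeds; "joint_efforts": joint torques, N m; "tcp_pos": TCP position; "eef_rot": TCP orientation; "ft_force": force on the tool from outside, world axes, zero at the start; "torque": the same for the moment, N m; "finger_gap": opening from 0.0 (shut) to 1.0 (fully open); "gripper_force": force on a finger pad.
Only numpy, scipy, OpenCV 4.12 (cv2) and the standard library are available. Lean on these libraries where they do the work, as an engineer would, in place of code of your own. Each camera call takes 0.05 s, during which the arm holds its last target. There are 200 camera calls.

### The job

Set the packing gauge for the soap: in the half of the gauge where the wrapped soap bar lies, slide the stop along its track until it stands close up to the soap (a gap of up to 1 cm is fine), and clamp it there by turning its knob clockwise until it is tight. Leave the soap at the fence, and leave the stop and knob in the other half, next to the round tin, as they are.

Things in the scene. Friction and masses are not known exactly. Their poses are not given: they have to be found in the camera images.
- gauge: wooden packing gauge, fixed: board 270 x 204 x 16 mm, two parallel tracks flush in it 50 mm either side of its middle, on each a sliding stop 70 mm wide, top 43 mm above the cabinet, with a clamp knob. Far end: fence 40 mm above the board, inner face at x = +115 mm. Origin: centre of the board's underside; x along the tracks to the fence, y to the left half, z up.
- soap_mid (a point): centre of the wrapped soap bar: 53 mm along the tracks, 78 across, 28 high; lies loose on the board against the fence, in the middle of the left or the right half. A round white tin, 50 mm across, 21 high, lies in the other half.
- knob_left_grip (a point): black wing knob on the left stop (gauge +y). Point: on its axis, mid-height of the wing, 75 mm above the cabinet. Wing: upright bar 14 mm thick (the point's x), 42 long (its y), 28 high. Loose: x within 0.2 rad of the gauge's x. Clockwise from above tightens, up to 0.25 N m: bites at 0.7 rad off the gauge's x, hard stop at 1.3 rad; stays where left. The right knob is alike.
- knob_right_grip (a point): the same knob on the right stop (gauge -y), point and axes as on the left one. Of both: while the knob is loose, its stop slides along the gauge's x with about 2 N and can be moved by holding the knob; once tight it holds against some 20 N. The stop's face towards the soap or tin lies 30 mm from the knob axis, in the gauge's +x direction.
Things that resemble listed ones, but are neither listed nor needed, are in the scene too. Leave any blue look-alike of the part that bears soap_mid alone.

How it is judged:
By the outcome, as a careful person would: the job done as asked, in the order asked, and still so for the second after the job is handed in, with the robot touching nothing.
It also fails if it takes over 32 s, if anything falls off the work surface, if the arm or the gripper's body presses on something with over 40 N, if the wrist force passes 120 N, or if a joint passes its speed limit or range.

## Working session

There is one attempt and no reset: what is moved stays moved. The work goes in short steps, Python scripts to look and compute and a tool call to move; the robot and the scene stay as the last step left them, time stands still between calls to the robot, and variables do not carry over. Pictures are saved under pics/ and viewed, at most 12 in all, crops included, and the job is handed in when it is done.

Besides the shell and the picture viewer there is one more tool, called after "Emit:" as name(argument=value, ...), one argument or row to a line, values as JSON. carry_out: Moves the arm, as the interface text tells. Its arguments: {"type":"object","properties":{"series":{"type":"array"}},"required":["series"]}

```bash
mkdir -p pics
cat > h.py <<'E'
import numpy as np, cv2
from station import get_obs, read_camera, camera_params, bot, outline_of
def ray(c,u,v):
    p=camera_params(c) if isinstance(c,str) else c
    K=np.array([[p['fx'],0,p['cx']],[0,p['fy'],p['cy']],[0,0,1]]); 
    n=cv2.undistortPoints(np.array([[[u,v]]],float),K,np.array([p['k1'],0,0,0.]))[0,0]
    R=np.array(p['R']);t=np.array(p['t'])
    return -R.T@t, R.T@np.array([n[0],n[1],1])
def onz(c,u,v,z):
    o,d=ray(c,u,v); return o+d*(z-o[2])/d[2]
def proj(c,X):
    p=camera_params(c) if isinstance(c,str) else c
    K=np.array([[p['fx'],0,p['cx']],[0,p['fy'],p['cy']],[0,0,1]])
    return cv2.projectPoints(np.array(X,float).reshape(-1,3),cv2.Rodrigues(np.array(p['R'],float))[0],np.array(p['t'],float),K,np.array([p['k1'],0,0,0.]))[0][:,0]
E
python3 - <<'E'
from h import *
ims=[]
for c in ['scene','side']:
    im=read_camera(c); cv2.imwrite(f'pics/{c}0.png',im[:,:,::-1]); 
    p=camera_params(c); print(c,p['k1'],-np.array(p['R']).T@p['t'])
    for n in ['gauge','soap_mid','knob_left_grip','knob_right_grip']:
        for d in outline_of(c,n)[:3]:
            m=d['region']; ys,xs=np.nonzero(m); print(n,round(d['confidence'],2),np.round(d['box']),xs.mean().round(1),ys.mean().round(1), im[m].mean(0).round())
o=get_obs();print(o['t'],o['tcp_pos'],o['eef_rot'],bot.tcp_to_grasp)
E
```

```text
scene -0.004121385276790091 [-0.00589842  0.60791748  0.73952313]
gauge 0.78 [294. 156. 398. 251.] 342.5 207.1 [201. 173. 125.]
soap_mid 0.9 [410. 178. 443. 201.] 426.4 190.9 [ 69. 100. 183.]
soap_mid 0.68 [330. 166. 364. 187.] 346.0 175.4 [212. 194. 157.]
knob_left_grip 0.47 [331. 200. 350. 220.] 337.7 210.9 [106.  84.  65.]
knob_right_grip 0.57 [366. 194. 382. 209.] 373.5 200.3 [94. 74. 57.]
side -0.026215108385144126 [0.54055134 0.89477626 0.67648171]
gauge 0.86 [256. 154. 375. 231.] 322.9 195.8 [168. 136.  99.]
soap_mid 0.75 [285. 162. 311. 186.] 297.6 171.8 [181. 157. 123.]
soap_mid 0.75 [344. 136. 369. 161.] 357.2 148.6 [ 48.  67. 135.]
soap_mid 0.62 [218. 310. 273. 328.] 249.0 320.1 [40. 49. 92.]
knob_left_grip 0.51 [338. 180. 349. 201.] 344.9 192.0 [66. 52. 40.]
knob_right_grip 0.45 [346. 160. 358. 180.] 354.0 170.0 [58. 47. 37.]
knob_right_grip 0.24 [258. 151. 378. 234.] 322.4 195.7 [167. 135.  98.]
0.5 [ 0.16031183 -0.52607946  0.23127354] [-6.44607402e-05  9.89082201e-01  1.47364838e-01 -3.49684302e-06] 0.0187
```

View pics/scene0.png

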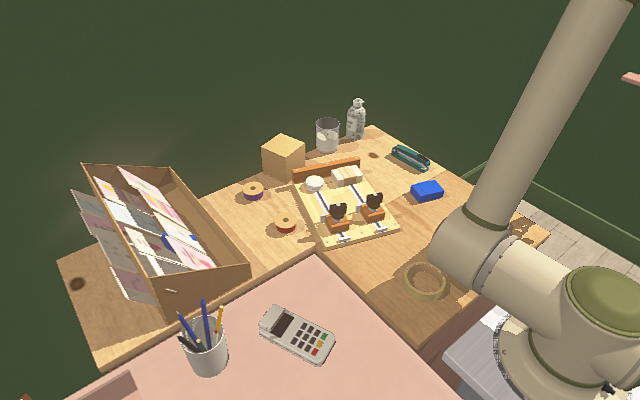

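View pics/side0.png

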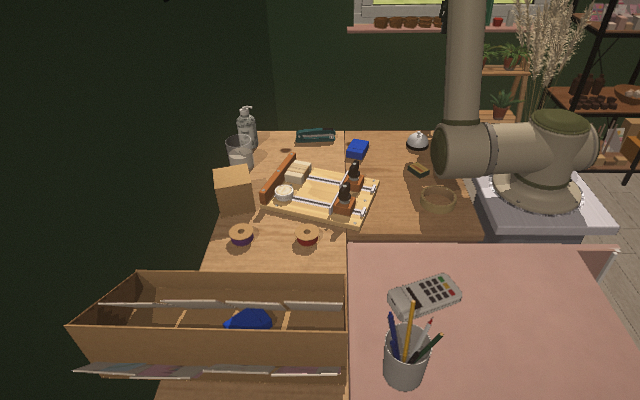

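The soap lies right in the scene view (346,175), next to the right knob (373,200). The tin is at (315,184) on the left. The blue bars are look-alikes. Next I'll fit the gauge pose.

```bash
cat > fit.py <<'E'
from h import *
from scipy.optimize import minimize
def gauge_pts(p,L=.135,W=.102):
    x,y,a=p; c,s=np.cos(a),np.sin(a); R=np.array([[c,-s,0],[s,c,0],[0,0,1]])
    B=np.array([[i*L,j*W,z] for i in(-1,1) for j in(-1,1) for z in(0,.016)]); 
    F=np.array([[i,j*W,.056] for i in(.115,.135) for j in(-1,1)])
    t=np.array([x,y,0]); return [(R@B.T).T+t,(R@np.vstack([F,F*[1,1,0]]).T).T+t]
def cost(p,ms,S=2):
    e=0
    for P,m in ms:
        r=np.zeros(m.shape,np.uint8)
        for h in gauge_pts(p): 
            q=(proj(P,h)*16).astype(np.int32); cv2.fillConvexPoly(r,cv2.convexHull(q),1,cv2.LINE_8,4)
        i=(r.astype(bool)&m).sum(); e+=1-i/(r.astype(bool)|m).sum()
    return e
def tri(a,b):
    (o1,d1),(o2,d2)=a,b; s=np.linalg.lstsq(np.c_[d1,-d2],o2-o1,rcond=None)[0]
    A,B=o1+d1*s[0],o2+d2*s[1]; return (A+B)/2,np.linalg.norm(A-B)
E
python3 - <<'E'
from fit import *
ms=[];cs={}
for c in ['scene','side']:
    read_camera(c)
    m=np.zeros((400,640),bool)
    for n in ['gauge','soap_mid','knob_left_grip','knob_right_grip']:
        ds=outline_of(c,n)
        if n=='gauge': m|=ds[0]['region']
        elif n=='soap_mid':
            ds=[d for d in ds if 280<d['box'][0]<335]
        if ds: ys,xs=np.nonzero(ds[0]['region']); cs[c,n]=ray(c,xs.mean(),ys.mean())
    m=cv2.morphologyEx(m.astype(np.uint8),cv2.MORPH_CLOSE,np.ones((9,9))).astype(bool)
    ms.append((camera_params(c),m))
for n in ['soap_mid','knob_left_grip','knob_right_grip']:
    if ('scene',n) in cs and ('side',n) in cs: print(n,tri(cs['scene',n],cs['side',n]))
print(onz('scene',342,207,.02))
g=onz('scene',342,207,.02)
best=min((minimize(cost,[g[0],g[1],a],args=(ms,),method='Nelder-Mead',options=dict(initial_simplex=np.array([[g[0],g[1],a],[g[0]+.03,g[1],a],[g[0],g[1]+.03,a],[g[0],g[1],a+.2]]))) for a in (-.4,0,.3)),key=lambda r:r.fun)
print(best.x,best.fun)
E
```

```text
soap_mid (array([ 0.65557533, -0.03164515,  0.02386932]), np.float64(5.627400776269583e-05))
knob_left_grip (array([0.52467968, 0.11630259, 0.06713701]), np.float64(0.0003677055823280663))
knob_right_grip (array([0.4985542 , 0.01695585, 0.06623027]), np.float64(0.0007427340057447546))
[0.56526335 0.06280001 0.02      ]
[ 0.58570838  0.04267851 -0.31196668] 0.3420794762080228
```

Emit:
carry_out(
  series=[
    {"tx": 4.37,"ty": -3.83},
    {"tx": 4.37,"ty": -3.83},
    {"tx": 4.37,"ty": -3.83},
    {"tx": 4.37,"ty": -3.83},
    {"tx": 4.37,"ty": -3.83},
    {"tx": 4.37,"ty": -3.83},
    {"tx": 4.37,"ty": -3.83},
    {"tx": 4.37,"ty": -3.83},
    {"tx": 4.37,"ty": -3.83},
    {"tx": 4.37,"ty": -3.83},
    {"tx": 4.37,"ty": -3.83},
    {"rz": -0.161},
    {"rz": -0.161},
    {"rz": -0.161},
    {"rz": -0.161},
    {"rz": -0.161},
    {"rz": -0.161},
    {},
  ],
)

```text
schema error: expected keys grip, tx, ty, tz, rx, ry, rz
```

Run:
```python
from fit import *
o=get_obs();print(o['t'],o['tcp_pos'],o['eef_rot'],o['qpos'])
c='wrist'; im=read_camera(c); P=camera_params(c); v=im[:,:,::-1].copy()
for n in ['soap_mid','knob_left_grip','knob_right_grip']:
    for d in outline_of(c,n)[:2]:
        ys,xs=np.nonzero(d['region']); print(n,round(d['confidence'],2),np.round(d['box']),onz(P,xs.mean(),ys.mean(),.03 if 'soap' in n else .075).round(4))
for h in gauge_pts([.5857,.0427,-.312]):
    for q in proj(P,h): cv2.circle(v,tuple(int(a) for a in q),3,(0,0,255),-1)
cv2.imwrite('pics/w1.png',v)
```

```text
1.0 [ 0.16032908 -0.52609315  0.2313324 ] [ 1.20321509e-05  9.89079120e-01  1.47385527e-01 -1.62789265e-05] [-1.49027205e+00  3.80579504e-01  1.29740301e+00 -3.10414522e-05
  1.46358393e+00 -2.15321219e-01]
```

View pics/w1.png

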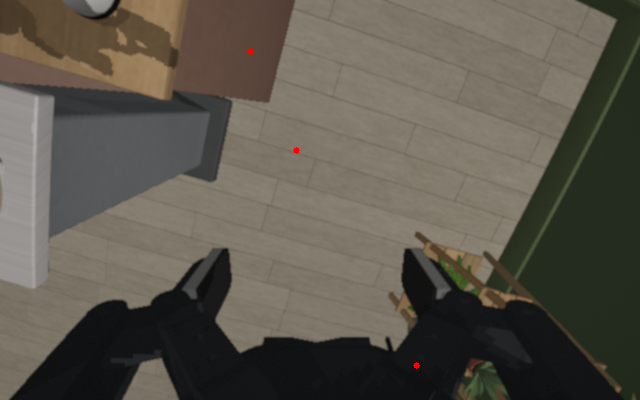

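The call needs every key in each row, so the arm has not moved. The wrist picture shows only the floor and the fingers.

Emit:
carry_out(
  series=[
    {"grip": 6,"tx": 4.37,"ty": -3.83,"tz": 0,"rx": 0,"ry": 0,"rz": 0},
    {"grip": 6,"tx": 4.37,"ty": -3.83,"tz": 0,"rx": 0,"ry": 0,"rz": 0},
    {"grip": 6,"tx": 4.37,"ty": -3.83,"tz": 0,"rx": 0,"ry": 0,"rz": 0},
    {"grip": 6,"tx": 4.37,"ty": -3.83,"tz": 0,"rx": 0,"ry": 0,"rz": 0},
    {"grip": 6,"tx": 4.37,"ty": -3.83,"tz": 0,"rx": 0,"ry": 0,"rz": 0},
    {"grip": 6,"tx": 4.37,"ty": -3.83,"tz": 0,"rx": 0,"ry": 0,"rz": 0},
    {"grip": 6,"tx": 4.37,"ty": -3.83,"tz": 0,"rx": 0,"ry": 0,"rz": 0},
    {"grip": 6,"tx": 4.37,"ty": -3.83,"tz": 0,"rx": 0,"ry": 0,"rz": 0},
    {"grip": 6,"tx": 4.37,"ty": -3.83,"tz": 0,"rx": 0,"ry": 0,"rz": 0},
    {"grip": 6,"tx": 4.37,"ty": -3.83,"tz": 0,"rx": 0,"ry": 0,"rz": 0},
    {"grip": 6,"tx": 4.37,"ty": -3.83,"tz": 0,"rx": 0,"ry": 0,"rz": 0},
    {"grip": 6,"tx": 0,"ty": 0,"tz": 0,"rx": 0,"ry": 0,"rz": -0.161},
    {"grip": 6,"tx": 0,"ty": 0,"tz": 0,"rx": 0,"ry": 0,"rz": -0.161},
    {"grip": 6,"tx": 0,"ty": 0,"tz": 0,"rx": 0,"ry": 0,"rz": -0.161},
    {"grip": 6,"tx": 0,"ty": 0,"tz": 0,"rx": 0,"ry": 0,"rz": -0.161},
    {"grip": 6,"tx": 0,"ty": 0,"tz": 0,"rx": 0,"ry": 0,"rz": -0.161},
    {"grip": 6,"tx": 0,"ty": 0,"tz": 0,"rx": 0,"ry": 0,"rz": -0.161},
    {"grip": 6,"tx": 0,"ty": 0,"tz": 0,"rx": 0,"ry": 0,"rz": 0},
  ],
)

```text
t: 3.45
tcp_pos: [0.4973, 0.017, 0.2313]
eef_rot: [0.0, 0.808, 0.589, -0.0]
ft_force: [0.5, -0.2, -0.1]
finger_gap: 0.702
gripper_force: 0.0
```

Run:
```python
from fit import *
o=get_obs();print(o['t'],o['tcp_pos'],o['eef_rot'],o['qpos'])
c='wrist'; im=read_camera(c); P=camera_params(c); v=im[:,:,::-1].copy()
for n in ['soap_mid','knob_left_grip','knob_right_grip']:
    for d in outline_of(c,n)[:2]:
        ys,xs=np.nonzero(d['region']); print(n,round(d['confidence'],2),np.round(d['box']),onz(P,xs.mean(),ys.mean(),.03 if 'soap' in n else .075).round(4))
for h in gauge_pts([.5857,.0427,-.312]):
    for q in proj(P,h): cv2.circle(v,tuple(int(a) for a in q),3,(0,0,255),-1)
cv2.imwrite('pics/w2.png',v); np.savez('w2.npz',im=im,**P)
```

```text
3.45 [0.497331   0.01700341 0.23134672] [ 1.49628393e-05  8.07940724e-01  5.89263766e-01 -4.97623771e-06] [-2.04183657e-01  2.88759893e-01  1.43762439e+00 -2.78095392e-05
  1.41519289e+00  1.06322399e-01]
soap_mid 0.92 [426. 139. 482. 205.] [ 0.6551 -0.0289  0.03  ]
soap_mid 0.82 [330. 273. 368. 330.] [ 0.4846 -0.164   0.03  ]
knob_left_grip 0.76 [297.  57. 330. 102.] [0.5264 0.1155 0.075 ]
knob_right_grip 0.69 [302. 159. 334. 204.] [0.5    0.0193 0.075 ]
```

View pics/w2.png

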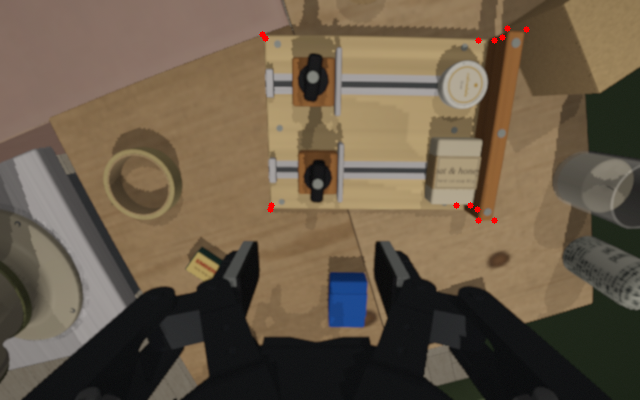

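The view shows the gauge from above with its x to the right. The soap (455,172) and right knob (318,180) are in the lower half; the tin (463,85) is in the upper half. I'll enlarge it to measure edges and the wing's yaw.

Run:
```python
from h import *
d=dict(np.load('w2.npz')); im=d['im']
cv2.imwrite('pics/w2c.png',cv2.resize(im[130:220,265:495,::-1],None,fx=3.45,fy=3.45,interpolation=cv2.INTER_CUBIC))
g=cv2.cvtColor(im,cv2.COLOR_RGB2GRAY)
m=(g[155:206,300:336]<45).astype(np.uint8)
n,l,s,_=cv2.connectedComponentsWithStats(m); k=1+s[1:,4].argmax(); ys,xs=np.nonzero(l==k)
r=cv2.minAreaRect(np.c_[xs+300,ys+155].astype(np.float32)); print('wing',r,s[k])
b=cv2.boxPoints(r); W=np.array([onz(d,u,v,.085)[:2] for u,v in b]); e=[W[1]-W[0],W[2]-W[1]]
for a in e: print(np.linalg.norm(a),np.arctan2(a[1],a[0]))
for z in(.075,.089): print(onz(d,*r[0],z))
```

```text
wing ((318.1917724609375, 179.67807006835938), (39.79399490356445, 26.334259033203125), 69.44395446777344) [  4   5  27  42 632]
0.02620873146518745 0.04878270175758026
0.04099678988625018 -1.5183981078466342
[0.50069065 0.01878765 0.075     ]
[0.50160114 0.02195758 0.089     ]
```

View pics/w2c.png

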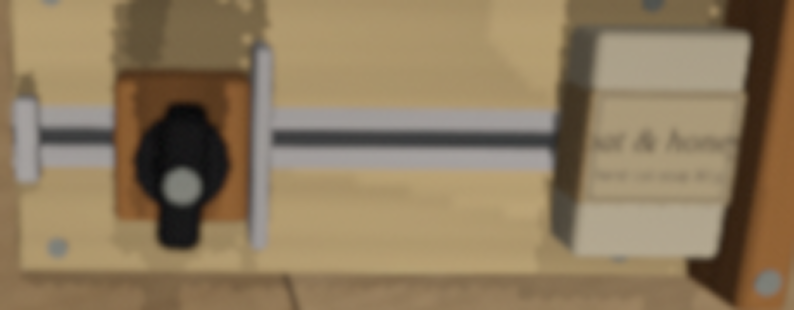

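Run:
```python
from h import *
d=dict(np.load('w2.npz'))
w=lambda u,v,z: onz(d,u/3.45+265,v/3.45+130,z)[:2]
ang=lambda a,b: np.arctan2(*(b-a)[::-1])
a=ang(w(40,136,.016),w(555,139,.016)); print('track yaw',a)
ex=np.array([np.cos(a),np.sin(a)]);ey=np.array([-ex[1],ex[0]])
o=get_obs(); T=np.array(o['tcp_pos'][:2]); print('tcp',T)
f=lambda n,u,v,z: print(n,w(u,v,z).round(4),'along/across from tcp mm',((w(u,v,z)-T)@np.c_[ex,ey]*1e3).round(1))
f('disc',182,186,.089); f('disc+3',182,186,.092)
f('wing tip in',183,105,.08);f('wing tip out',180,246,.085)
f('track start',40,136,.016)
f('plate front top',271,45,.043);f('plate front low',267,245,.043)
f('plate base front',271,140,.016)
f('soap top L',597,35,.044);f('soap top L2',577,255,.044);f('soap top R',750,35,.044);f('soap top R2',718,255,.044)
f('soap bot L',570,60,.016);f('soap bot L2',553,235,.016)
print('yaws',ang(w(577,255,.044),w(597,35,.044))-np.pi/2, ang(w(735,305,.056),w(790,0,.056))-np.pi/2,ang(w(267,245,.043),w(271,45,.043))-np.pi/2)
```

```text
track yaw -0.31669186578231184
tcp [0.49733735 0.01701313]
disc [0.4999 0.018 ] along/across from tcp mm [2.1 1.7]
disc+3 [0.5001 0.0187] along/across from tcp mm [2.1 2.4]
wing tip in [0.5069 0.0389] along/across from tcp mm [ 2.3 23.8]
wing tip out [ 4.934e-01 -4.000e-04] along/across from tcp mm [  1.7 -17.8]
track start [0.4517 0.0337] along/across from tcp mm [-48.5   1.7]
plate front top [0.5384 0.0429] along/across from tcp mm [31.  37.4]
plate front low [ 0.518  -0.0219] along/across from tcp mm [ 31.7 -30.6]
plate base front [0.5304 0.0068] along/across from tcp mm [34.6  0.6]
soap top L [0.6404 0.014 ] along/across from tcp mm [136.9  41.7]
soap top L2 [ 0.6191 -0.058 ] along/across from tcp mm [139.  -33.4]
soap top R [ 0.689  -0.0012] along/across from tcp mm [187.8  42.4]
soap top R2 [ 0.6665 -0.0733] along/across from tcp mm [188.9 -33.2]
soap bot L [0.6396 0.0021] along/across from tcp mm [139.8  30.1]
soap bot L2 [ 0.6204 -0.0597] along/across from tcp mm [140.8 -34.6]
yaws -0.28763188970771414 -0.32869782266092296 -0.3057073604212659
```

Emit:
carry_out(
  series=[
    {"grip": 5,"tx": 0.2,"ty": 0.2,"tz": 3.5,"rx": 0,"ry": 0,"rz": 0},
    {"grip": 5,"tx": 0,"ty": 0,"tz": 4,"rx": 0,"ry": 0,"rz": 0},
    {"grip": 5,"tx": 0,"ty": 0,"tz": 4,"rx": 0,"ry": 0,"rz": 0},
    {"grip": 5,"tx": 0,"ty": 0,"tz": 3,"rx": 0,"ry": 0,"rz": 0},
    {"grip": 5,"tx": 0,"ty": 0,"tz": 2,"rx": 0,"ry": 0,"rz": 0},
    {"grip": 5,"tx": 0,"ty": 0,"tz": 1,"rx": 0,"ry": 0,"rz": 0},
    {"grip": 5,"tx": 0,"ty": 0,"tz": 0,"rx": 0,"ry": 0,"rz": 0},
    {"grip": 3,"tx": 0,"ty": 0,"tz": 0,"rx": 0,"ry": 0,"rz": 0},
    {"grip": 2,"tx": 0,"ty": 0,"tz": 0,"rx": 0,"ry": 0,"rz": 0},
    {"grip": 0.5,"tx": 0,"ty": 0,"tz": 0,"rx": 0,"ry": 0,"rz": 0},
    {"grip": 0.5,"tx": 0,"ty": 0,"tz": 0,"rx": 0,"ry": 0,"rz": 0},
    {"grip": 0.5,"tx": 0,"ty": 0,"tz": 0,"rx": 0,"ry": 0,"rz": 0},
    {"grip": 0.5,"tx": 0,"ty": 0,"tz": 0,"rx": 0,"ry": 0,"rz": 0},
  ],
)

```text
t: 5.28
tcp_pos: [0.5005, 0.0182, 0.0575]
eef_rot: [0.001, 0.808, 0.59, 0.001]
ft_force: [-0.3, -0.1, 5.9]
finger_gap: 0.326
gripper_force: 58.8
```

Run:
```python
from h import *
im=read_camera('wrist'); a=cv2.resize(im[100:400,170:470,::-1],(600,600))
cv2.imwrite('pics/w3.png',a)
s=read_camera('side'); cv2.imwrite('pics/s3.png',cv2.resize(s[130:240,250:400,::-1],None,fx=5,fy=5,interpolation=cv2.INTER_CUBIC))
```

```text
(no output)
```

View pics/w3.png

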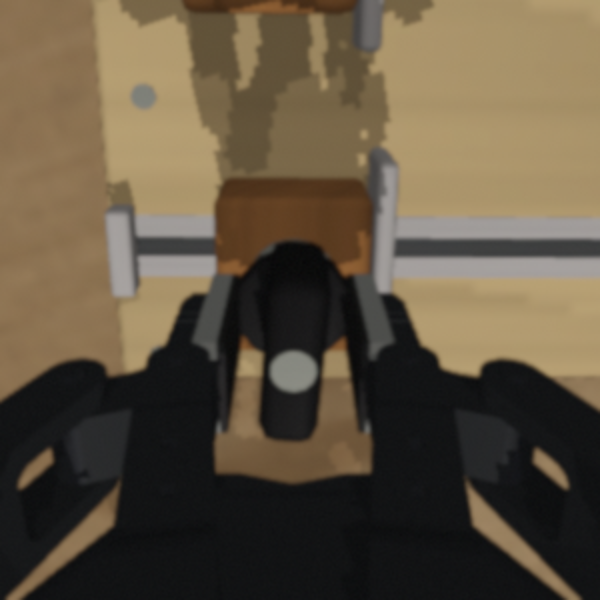

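View pics/s3.png

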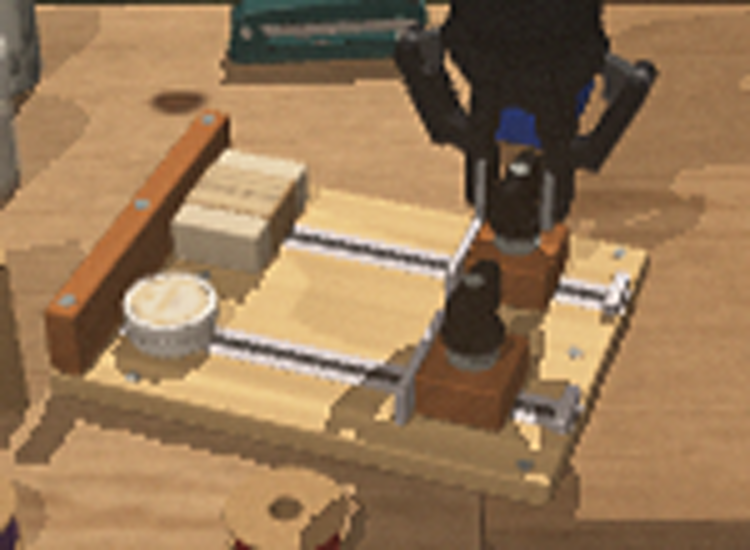

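The fingertips are closed on the 28 mm hub below the wing (a dark disc in the wrist crop, around 290,300). The fix is to reopen, rise 0.8 cm and close on the wing.

Emit:
carry_out(
  series=[
    {"grip": 4,"tx": 0,"ty": 0,"tz": 0,"rx": 0,"ry": 0,"rz": 0},
    {"grip": 4,"tx": 0,"ty": 0,"tz": 0,"rx": 0,"ry": 0,"rz": 0},
    {"grip": 4,"tx": 0,"ty": 0,"tz": -0.8,"rx": 0,"ry": 0,"rz": 0},
    {"grip": 4,"tx": 0,"ty": 0,"tz": 0,"rx": 0,"ry": 0,"rz": 0},
    {"grip": 2,"tx": 0,"ty": 0,"tz": 0,"rx": 0,"ry": 0,"rz": 0},
    {"grip": 0.5,"tx": 0,"ty": 0,"tz": 0,"rx": 0,"ry": 0,"rz": 0},
    {"grip": 0.5,"tx": 0,"ty": 0,"tz": 0,"rx": 0,"ry": 0,"rz": 0},
    {"grip": 0.5,"tx": 0,"ty": 0,"tz": 0,"rx": 0,"ry": 0,"rz": 0},
    {"grip": 0.5,"tx": 0,"ty": 0,"tz": 0,"rx": 0,"ry": 0,"rz": 0},
  ],
)

```text
t: 6.5
tcp_pos: [0.5, 0.0183, 0.0645]
eef_rot: [0.0, 0.808, 0.59, 0.0]
ft_force: [-1.7, 0.4, 5.2]
finger_gap: 0.149
gripper_force: 60.0
```

Emit:
carry_out(
  series=[
    {"grip": 0.5,"tx": 0,"ty": 1,"tz": 0,"rx": 0,"ry": 0,"rz": 0},
    {"grip": 0.5,"tx": 0,"ty": 1.5,"tz": 0,"rx": 0,"ry": 0,"rz": 0},
    {"grip": 0.5,"tx": 0,"ty": 1.5,"tz": 0,"rx": 0,"ry": 0,"rz": 0},
    {"grip": 0.5,"tx": 0,"ty": 1.5,"tz": 0,"rx": 0,"ry": 0,"rz": 0},
    {"grip": 0.5,"tx": 0,"ty": 1.5,"tz": 0,"rx": 0,"ry": 0,"rz": 0},
    {"grip": 0.5,"tx": 0,"ty": 1.5,"tz": 0,"rx": 0,"ry": 0,"rz": 0},
    {"grip": 0.5,"tx": 0,"ty": 1,"tz": 0,"rx": 0,"ry": 0,"rz": 0},
    {"grip": 0.5,"tx": 0,"ty": 0,"tz": 0,"rx": 0,"ry": 0,"rz": 0},
    {"grip": 0.5,"tx": 0,"ty": 0,"tz": 0,"rx": 0,"ry": 0,"rz": 0},
  ],
)

```text
t: 7.62
tcp_pos: [0.5906, -0.0113, 0.0645]
eef_rot: [0.001, 0.808, 0.59, -0.0]
ft_force: [-0.0, -4.7, 5.1]
finger_gap: 0.153
gripper_force: 60.1
```

Run:
```python
from h import *
im=read_camera('wrist'); np.savez('w4.npz',im=im,**camera_params('wrist'))
cv2.imwrite('pics/w4.png',cv2.resize(im[140:300,240:480,::-1],None,fx=3,fy=3,interpolation=cv2.INTER_CUBIC))
o=get_obs();print(o['tcp_pos'],o['torque'],o['ft_force'])
```

```text
[ 0.59052606 -0.01118641  0.06450794] [-0.85794421  0.1165848  -0.06497796] [-0.76492435 -4.18740379  5.53596132]
```

View pics/w4.png

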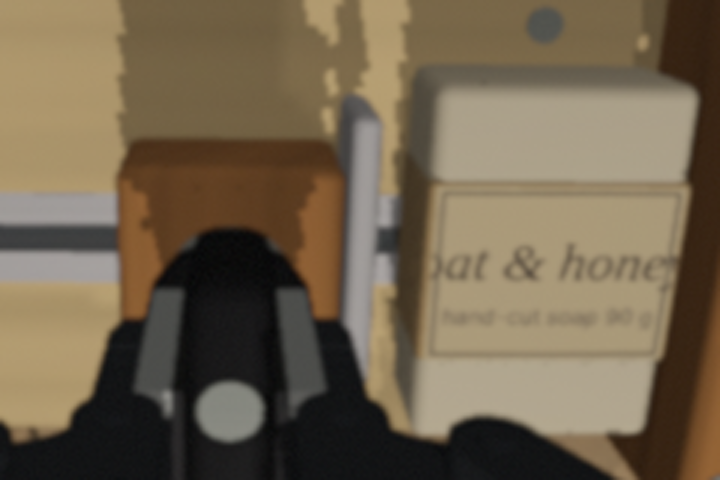

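The stop's plate is just short of the soap: its far top corner is at crop (381,125), and the soap's left face runs from its base at about 398–405 to its top edge at about 425–435.

Run:
```python
from h import *
d=dict(np.load('w4.npz')); a=-.313
ex=np.array([np.cos(a),np.sin(a)]);ey=np.array([-ex[1],ex[0]]); T=np.array(get_obs()['tcp_pos'][:2])
def f(n,u,v,z): print(n,((onz(d,u/3+240,v/3+140,z)[:2]-T)@np.c_[ex,ey]*1e3).round(1))
f('plate top R',381,125,.043);f('plate top R2',372,320,.043)
f('soap top L',418,75,.042);f('soap top L',440,190,.044);f('soap top L',428,355,.044)
f('soap base',398,238,.016);f('soap base',397,340,.016)
f('soap top R',690,190,.044)
```

```text
plate top R [29.6 33.4]
plate top R2 [30.1 -7.9]
soap top L [36.4 43. ]
soap top L [41.7 20.6]
soap top L [ 42.  -15.4]
soap base [40.  -0.2]
soap base [ 41.4 -26.5]
soap top R [91.6 20.8]
```

Emit:
carry_out(
  series=[
    {"grip": 0.5,"tx": 0,"ty": 0.6,"tz": 0,"rx": 0,"ry": 0,"rz": 0},
    {"grip": 0.5,"tx": 0,"ty": 0,"tz": 0,"rx": 0,"ry": 0,"rz": 0},
    {"grip": 0.5,"tx": 0,"ty": 0,"tz": 0,"rx": 0,"ry": 0,"rz": 0.1},
    {"grip": 0.5,"tx": 0,"ty": 0,"tz": 0,"rx": 0,"ry": 0,"rz": 0.15},
    {"grip": 0.5,"tx": 0,"ty": 0,"tz": 0,"rx": 0,"ry": 0,"rz": 0.15},
    {"grip": 0.5,"tx": 0,"ty": 0,"tz": 0,"rx": 0,"ry": 0,"rz": 0.15},
    {"grip": 0.5,"tx": 0,"ty": 0,"tz": 0,"rx": 0,"ry": 0,"rz": 0.15},
    {"grip": 0.5,"tx": 0,"ty": 0,"tz": 0,"rx": 0,"ry": 0,"rz": 0.15},
    {"grip": 0.5,"tx": 0,"ty": 0,"tz": 0,"rx": 0,"ry": 0,"rz": 0.15},
    {"grip": 0.5,"tx": 0,"ty": 0,"tz": 0,"rx": 0,"ry": 0,"rz": 0.1},
    {"grip": 0.5,"tx": 0,"ty": 0,"tz": 0,"rx": 0,"ry": 0,"rz": 0},
  ],
)

```text
t: 9.05
tcp_pos: [0.5939, -0.012, 0.0645]
eef_rot: [-0.0, 0.997, 0.08, -0.003]
ft_force: [-11.7, -2.2, 12.0]
finger_gap: 0.151
gripper_force: 60.5
```

Run:
```python
from h import *
o=get_obs();q=o['eef_rot'];print(o['t'],o['tcp_pos'],o['torque'],o['ft_force'],'yaw y',2*np.arctan2(q[2],q[1])-np.pi/2,o['qpos'][5])
```

```text
9.05 [ 0.59388547 -0.01196542  0.06445783] [-0.33622064  1.64230285 -0.02605884] [-11.73561754  -2.1938309   12.04517746] yaw y -1.4096403810491631 1.1909327781079548
```

Emit:
carry_out(
  series=[
    {"grip": 0.5,"tx": 0,"ty": 0,"tz": 0,"rx": 0,"ry": 0,"rz": 0.08},
    {"grip": 0.5,"tx": 0,"ty": 0,"tz": 0,"rx": 0,"ry": 0,"rz": 0.08},
    {"grip": 0.5,"tx": 0,"ty": 0,"tz": 0,"rx": 0,"ry": 0,"rz": 0.06},
    {"grip": 0.5,"tx": 0,"ty": 0,"tz": 0,"rx": 0,"ry": 0,"rz": 0},
  ],
)

```text
t: 9.55
tcp_pos: [0.5939, -0.012, 0.0645]
eef_rot: [-0.0, 1.0, -0.029, -0.003]
ft_force: [-10.6, -1.7, 12.6]
finger_gap: 0.153
gripper_force: 60.5
```

Run:
```python
from h import *
o=get_obs();q=o['eef_rot'];print(o['t'],o['tcp_pos'],o['torque'],o['ft_force'],'yaw y',2*np.arctan2(q[2],q[1])-np.pi/2,o['qpos'][5])
im=read_camera('wrist'); np.savez('w5.npz',im=im,**camera_params('wrist'))
s=read_camera('side')[130:240,250:400,::-1]
a=cv2.resize(im[100:400,120:520,::-1],None,fx=1.5,fy=1.5); b=cv2.resize(s,(0,0),fx=1.33,fy=1.33)
v=np.zeros((600,640,3),np.uint8); v[:450,:600]=a; v[452:598,:b.shape[1]]=b[:146]
cv2.imwrite('pics/w5.png',v)
```

```text
9.55 [ 0.59388297 -0.01195358  0.06451102] [-0.36488899  1.62601586  0.35650499] [-10.61821804  -1.72704351  12.60218742] yaw y -1.628018660929771 1.4096123431579777
```

View pics/w5.png

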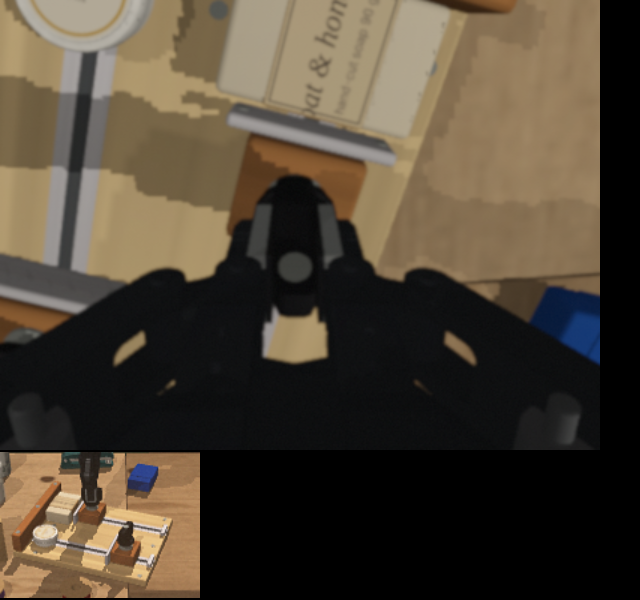

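The stop now stands right before the soap, and the knob has turned about 1.32 rad with the moment rising to about 0.36 N m, so it is at the hard stop. I'll measure the gap.

```bash
python3 - <<'E'
from h import *
d=dict(np.load('w5.npz')); a=-.313
ex=np.array([np.cos(a),np.sin(a)]);ey=np.array([-ex[1],ex[0]]); T=np.array(get_obs()['tcp_pos'][:2])
def f(n,u,v,z): print(n,((onz(d,u/1.5+120,v/1.5+100,z)[:2]-T)@np.c_[ex,ey]*1e3).round(1))
f('plate top front',240,104,.043);f('plate front R',393,152,.043)
f('soap top L',225,90,.043);f('soap top R',405,137,.043)
f('soap far L',255,-22,.044);f('soap far R',455,30,.044)
E
python3 - <<'E'
import cv2,numpy as np
im=np.load('w5.npz')['im']
cv2.imwrite('pics/w6.png',cv2.resize(im[140:220,250:410,::-1],None,fx=5,fy=5,interpolation=cv2.INTER_CUBIC))
E
```

```text
plate top front [34.7 29.8]
plate front R [ 31.3 -32.4]
soap top L [38.5 36.4]
soap top R [ 38.3 -35. ]
soap far L [79.9 34.5]
soap far R [ 81.3 -39.3]
```

View pics/w6.png

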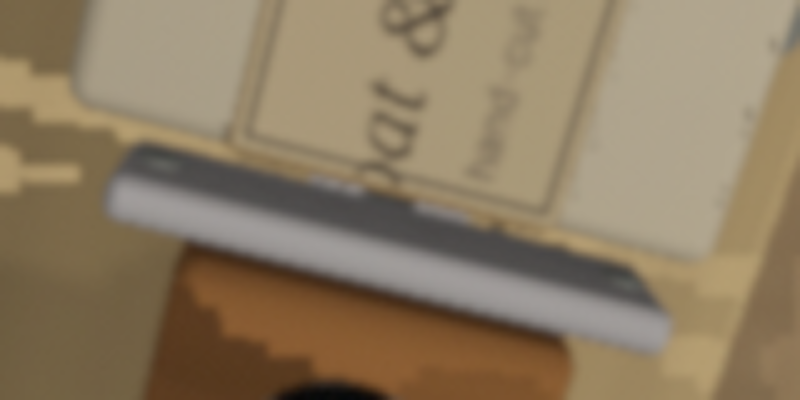

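Run:
```python
from h import *
d=dict(np.load('w5.npz')); a=-.313
ex=np.array([np.cos(a),np.sin(a)]);ey=np.array([-ex[1],ex[0]]); T=np.array(get_obs()['tcp_pos'][:2])
print('cam',((-d['R'].T@d['t'])[:2]-T)@np.c_[ex,ey]*1e3)
def f(n,u,v,z): print(n,((onz(d,u/5+250,v/5+140,z)[:2]-T)@np.c_[ex,ey]*1e3).round(1))
f('plate top front',115,178,.043);f('plate top front R',668,312,.043)
f('plate bot front',135,145,.016);f('plate bot R',630,268,.016)
f('soap top L',85,98,.044);f('soap top R',690,260,.044)
f('soap base',340,180,.016)
```

```text
cam [72.24050037 18.41217711]
plate top front [30.1 32.9]
plate top front R [ 30.9 -33.5]
plate bot front [28.3 33.6]
plate bot R [ 28.8 -35. ]
soap top L [38.5 38. ]
soap top R [ 37.8 -33.6]
soap base [30.5  6.2]
```

Gap is about 7 mm and the knob is tight. Next: relax the side load, release and retreat upwards.

Emit:
carry_out(
  series=[
    {"grip": 0.5,"tx": -0.2,"ty": 0,"tz": 0,"rx": 0,"ry": 0,"rz": 0},
    {"grip": 0.5,"tx": 0,"ty": 0,"tz": 0,"rx": 0,"ry": 0,"rz": 0},
    {"grip": 3,"tx": 0,"ty": 0,"tz": 0,"rx": 0,"ry": 0,"rz": 0},
    {"grip": 5,"tx": 0,"ty": 0,"tz": 0,"rx": 0,"ry": 0,"rz": 0},
    {"grip": 5,"tx": 0,"ty": 0,"tz": 0,"rx": 0,"ry": 0,"rz": 0},
    {"grip": 5,"tx": 0,"ty": 0,"tz": 0,"rx": 0,"ry": 0,"rz": 0},
    {"grip": 5,"tx": 0,"ty": 0,"tz": -1,"rx": 0,"ry": 0,"rz": 0},
    {"grip": 5,"tx": 0,"ty": 0,"tz": -3,"rx": 0,"ry": 0,"rz": 0},
    {"grip": 5,"tx": 0,"ty": 0,"tz": -4,"rx": 0,"ry": 0,"rz": 0},
    {"grip": 5,"tx": 0,"ty": 0,"tz": -4,"rx": 0,"ry": 0,"rz": 0},
    {"grip": 5,"tx": -2,"ty": 0,"tz": -4,"rx": 0,"ry": 0,"rz": 0},
    {"grip": 5,"tx": -3,"ty": 0,"tz": 0,"rx": 0,"ry": 0,"rz": 0},
    {"grip": 5,"tx": -3,"ty": 0,"tz": 0,"rx": 0,"ry": 0,"rz": 0},
    {"grip": 5,"tx": 0,"ty": 0,"tz": 0,"rx": 0,"ry": 0,"rz": 0},
  ],
)

```text
t: 11.4
tcp_pos: [0.513, -0.0074, 0.2255]
eef_rot: [0.0, 1.0, -0.029, 0.001]
ft_force: [0.3, 0.2, -0.3]
finger_gap: 0.581
gripper_force: 0.0
```

Run:
```python
from h import *
o=get_obs();print(o['t'],o['tcp_pos'],o['ft_force'])
im=read_camera('wrist'); np.savez('w7.npz',im=im,**camera_params('wrist'))
cv2.imwrite('pics/w7.png',cv2.resize(im[:,:,::-1],(800,500),interpolation=cv2.INTER_CUBIC))
```

```text
11.4 [ 0.51301289 -0.00735762  0.2255329 ] [ 0.27956775  0.22417836 -0.30075385]
```

View pics/w7.png

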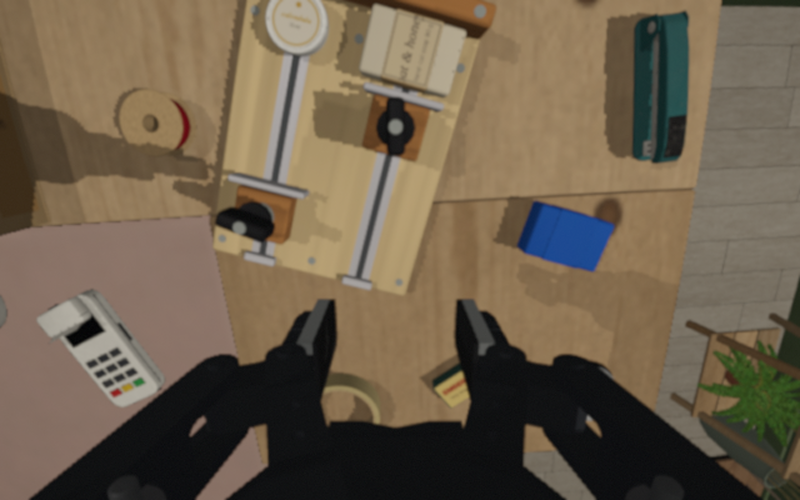

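The picture shows the wing at (396,127) turned along the track, the stop's plate (366–443, 85–107) close before the soap (412,50), and the soap at the fence. The tin and left stop are unchanged. Handing in.

```bash
python3 -c "
from station import bot
print(bot.finish_job())"
```

```text
the job is handed in; nothing more can be done
None
```

The right stop now stands about 7 mm from the soap, and its knob is turned clockwise about 1.3 rad to its hard stop; the soap is at the fence, the left stop and knob are untouched, and the job is handed in (verdict not reported).

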